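# Rinse, then set the sampler's needle arm over the blue-capped vial

### The arm

A 7-joint arm with a two-finger parallel gripper is mounted at the origin on a cart in front of the work surface, level with it; the furniture and walls round the work are solid. World frame = base frame: x ahead of the robot, y to its left, z up, the work surface at z = 0. Lengths are in m, angles in rad, forces in N, time in s.
With the tool pointing down it reaches from about 0.375 to 0.925 m from the base axis. Payload 3.1 kg.
Tool frame: the origin (TCP) lies midway between the tips of the shut fingers; the grasp point (between the pads) lies 19 mm behind it (arm.tcp_to_grasp is the distance from the TCP to the grasp point, in m); z points along the fingers, y is the line along which they close (so a half turn about z gives the same grasp; the last joint's range is limited). The gripper opens to 85 mm and grips with 20 to 120 N. Pads are 22 mm wide; open, the fingers measure 114 mm over their backs; the gripper's body (76 mm by 85 mm) begins 54 mm behind the grasp point. The pads swing forward as they close: fully open they stand 13 mm farther back than shut.
Start: joints at [1.02, 0.383, 0.044, 1.598, -0.018, 1.161, -0.05], TCP at [0.284, -0.584, 0.231] pointing down, gripper open.
Joint ranges: [-2.61, 2.61], [-0.41, 2.15], [-1.48, 1.57], [0, 2.5], [-1.57, 4.71], [0.05, 1.97], [-2.85, 2.85]. Speed limits (rad/s): [2.79, 2.79, 3.14, 3.14, 3.14, 3.14, 3.14].

### API

Orientations are given as a rotation vector (axis times angle).
In Python, from cell import arm, snapshot, order, finder gives the robot as it stands.
- The arm moves only by the tool move_arm, never from a script. Its argument "commands" is a list of rows, each a list of 7 numbers: the turn, a rotation vector about the tool's x, y, z in units of 6 degrees (1.0 is 6 degrees), then the shift along the tool's x, y, z in units of 25 mm (1.0 is 25 mm), then the opening, from -1 (shut) to 1 (fully open). A call has 1 to 20 rows; each row shifts and turns the commanded pose from where the row before left it, along the tool's axes as they then stand; what a row does not reach is not made up. A row lasts 1/12 s, in which the tool goes at most 41.7 mm and 7.16 degrees, less where a joint would pass 70% of its speed; a pose out of reach is approached as far as the arm can. A call is refused whole if a number of a shift passes 1 or a number of a turn 1, either way. A call with a gripper value outside its range is refused whole. The fingers move at their own pace and stop on an object; the grip force is fixed at half the most. Time passes only in rows, so rows that do not move let the fingers close. It gives the time, the measured TCP pose, the force, the opening and the grip force at its end, in the units of the state.
- arm.get_obs(): the state, without advancing time (a new reading comes with each control period).
- snapshot(name): name is "scene" or "top" or "wrist"; returns a dict with "color" (480x640x3 uint8, red, green, blue), "vertical_fov" (degrees; the focal length in pixels is half the picture's height over the tangent of half this angle, whatever the lens; pixels are square), "cx", "cy" (the principal point, pixels), "pose" (4x4, takes a point from camera to world coordinates). Camera axes: x right, y up, looking along -z (the intrinsics and any distortion apply to the point x, -y, -z); pixel columns grow to the right and rows downward; lengths in m; the calibration is good to about 2 mm. A picture is of the moment at which its call begins. There is no depth.
- order.finish_job(): hands the job in; it is judged then, once.
Trained networks look in a picture, given as the dict that the camera call returned (one of the last four; its "shot" number tells which), for a name from the list of things; names that differ only in an ending like _2 or _b are one class to them, and where a whole thing is asked for, a point or a joint stands for the part that bears it (a point fixed in the world has none). Each returns a list of dicts, best first, with "p" (0 to 1); they miss things now and then, are a little off and sometimes report something else, mostly with a low value. They report only what shows in the picture. A call takes as long as a camera call.
- finder.spot_in(picture, thing): "uv" ([column, row] in pixels, amid what is visible of it).
- finder.place_of(picture, thing): "uv" ([column, row] in pixels: a listed point, or the origin of a listed thing).
The state is a dict: "t": time; "qpos": joint angles; "joint_vel": joint speeds; "tau": joint torques, N m; "eef_pos": TCP position; "ee_rot": TCP orientation; "ft_force": force on the tool from outside, world axes, zero at the start; "ft_torque": the same for the moment, N m; "opening": finger opening in m; "grip_force": force on a finger pad.
Only numpy, scipy, OpenCV 4.12 (cv2) and the standard library are available. Lean on these libraries where they do the work, as an engineer would, in place of code of your own. Each camera call takes 0.05 s, during which the arm holds its last target. There are 200 camera calls.

### The job

Push the sampler's orange needle arm round with a fingertip until its needle stands over the black wash cup, and let it rest there for two seconds. Then push the arm back until the needle stands straight above the middle of the blue-capped vial's cap, and leave it there. Push gently, and leave the vials standing in their holders and the beakers and syringe where they are: nothing is to be picked up.

Things in the scene. Friction and masses are not known exactly. Their poses are not given: they have to be found in the camera images.
- sampler: Hand-turned vial sampler, fixed: round aluminium plate, 244 mm across, 8 mm thick, with a centre post; four grey vial holders (at 0.6, 0, -0.6, -1.2 rad) and a black wash cup (at +1.3 rad) on a circle of 100 mm radius about it. Origin: post axis at table level; x away from the white housing (48 to 112 mm along -x, 130 mm wide, 54 mm high), z up, angles from x counterclockwise from above.
- needle_arm (a joint): Angle (rad) of the orange needle arm about the upright post axis: 0 along the sampler's x, growing counterclockwise from above, stops at -1.65 and +1.65. Even friction of 0.12 N m (2 N at its middle), no detents or spring: it stays where it is left.
- turn_axis (a point): Point on the arm's turning axis at the bar's mid height, 82 mm above the table. The post below is 68 mm high, the arm's hub 34 mm across, top at 97 mm. Two steel stop pins, 8 mm thick and 74 mm high, stand 36 mm from the axis at +1.83 and -1.83 rad from the sampler's x; nothing else under the arm is higher than 54 mm.
- bar_middle (a point): Middle of the orange bar, 60 mm from the axis, 82 mm above the table: a good place to push its side. The bar is 12 mm wide and 20 mm tall (72 to 92 mm above the table), bare from 17 to 87 mm from the axis.
- needle_tip (a point): Tip of the steel needle, 100 mm from the axis, 54 mm above the table, under the arm's white head (26 mm square, 66 to 100 mm above the table, with a black fitting on top, up to 122 mm).
- wash_cup (a point): Centre of the mouth of the black wash cup (32 mm outside, 26 mm inside, mouth 42 mm above the table).
- vial_blue: The blue-capped glass vial, 16 mm across, 38 mm tall, standing loose in one of the four grey holders (any of them); the only one with a blue cap. Origin: centre of its underside, 10 mm above the table; z up. Its cap's top is 48 mm above the table.
- vial_white_1: A white-capped glass vial, else like the blue one, in another holder. Leave it alone.
- vial_white_2: A white-capped glass vial, else like the blue one, in another holder. Leave it alone.
- vial_white_3: A white-capped glass vial, else like the blue one, in another holder. Leave it alone.
- beaker_small: Empty clear beaker, 53 mm across, 62 mm tall, loose bystander on the table beyond the sampler. Origin: centre of its underside.
- beaker_large: Empty clear beaker, 71 mm across, 85 mm tall, loose bystander beyond the sampler to the right. Origin: centre of its underside.
- syringe: Syringe, 132 mm long along its y, 24 mm wide, 19 mm high, lying loose to the right of the sampler. Origin: centre of its underside.

How it is judged:
On the way:
1. the needle stands still over the wash cup (within 11 mm of its centre) for 1 s (horizontal distance between needle_tip and wash_cup below 0.011 m and velocity of joint needle_arm between -0.15 and 0.15 rad/s), for 1 s.
At the end, for the whole second after the job is handed in: After the rinse stop, the needle tip stands still within 8 mm (seen from above) of the middle of the blue-capped vial; all four vials still stand in their holders (moved under 6 mm, tilted under 0.2 rad), and the beakers and the syringe are within 15 mm of where they stood (horizontal distance between needle_tip and vial_blue below 0.008 m and velocity of joint needle_arm between -0.05 and 0.05 rad/s and distance of each of vial_blue, vial_white_1, vial_white_2, vial_white_3 from where it was at the start of the episode below 0.006 m and angle between each of vial_blue, vial_white_1, vial_white_2, vial_white_3's own z axis and vertical below 0.2 rad and distance of each of beaker_small, beaker_large, syringe from where it was at the start of the episode below 0.015 m); the robot touches nothing.
It fails at once if a vial is lifted, pushed or carried (moved over 6 mm) (distance of any of vial_blue, vial_white_1, vial_white_2, vial_white_3 from where it was at the start of the episode above 0.006 m).
It fails at once if a beaker or the syringe is moved by more than 15 mm (distance of any of beaker_small, beaker_large, syringe from where it was at the start of the episode above 0.015 m).
It fails at once if the arm is pressed or squeezed with more than 25 N (contact force between the fingers and needle_arm above 25 N).
It also fails if it takes over 64 s, if anything falls off the work surface, if the arm or the gripper's body presses on something with over 40 N, if the wrist force passes 120 N, or if a joint passes its speed limit or range.

## Working session

There is one attempt and no reset: what is moved stays moved. The work goes in short steps, Python scripts to look and compute and a tool call to move; the robot and the scene stay as the last step left them, time stands still between calls to the robot, and variables do not carry over. Pictures are saved under pics/ and viewed, at most 10 in all, crops included, and the job is handed in when it is done.

Besides the shell and the picture viewer there is one more tool, called in YAML: its name, and indented under it one key for each argument. move_arm: Moves the arm, as the interface text tells. Its arguments: {"type":"object","properties":{"commands":{"type":"array","items":{"type":"array","items":{"type":"number"}}}},"required":["commands"]}

```bash
mkdir -p pics; cat > h.py <<'E'
import numpy as np, cv2
from cell import arm, snapshot, order, finder
def K(s):
    f=s["color"].shape[0]/2/np.tan(np.radians(s["vertical_fov"])/2); return f,s["cx"],s["cy"]
def ray(s,uv):
    f,cx,cy=K(s); d=np.array([(uv[0]-cx)/f,-(uv[1]-cy)/f,-1]); T=np.array(s["pose"]); d=T[:3,:3]@d
    return T[:3,3],d/np.linalg.norm(d)
def at(s,uv,z):
    o,d=ray(s,uv); return o+d*(z-o[2])/d[2]
def proj(s,p):
    f,cx,cy=K(s); T=np.array(s["pose"]); q=T[:3,:3].T@(np.asarray(p)-T[:3,3]); return [cx+f*q[0]/-q[2],cy-f*q[1]/-q[2]]
def tri(a,u,b,v):
    o1,d1=ray(a,u);o2,d2=ray(b,v)
    t=np.linalg.lstsq(np.c_[d1,-d2],o2-o1,rcond=None)[0]; p,q=o1+d1*t[0],o2+d2*t[1]
    return (p+q)/2,np.linalg.norm(p-q)
def save(s,n): cv2.imwrite(f"pics/{n}.png",s["color"][:,:,::-1])
E
python3 - <<'E'
from h import *
np.set_printoptions(precision=4,suppress=True)
o=arm.get_obs(); print(o["t"],o["eef_pos"],o["ee_rot"],o["opening"])
S={n:snapshot(n) for n in("scene","top")}
print([k for k in S["top"]])
for n in S: save(S[n],n); print(n,S[n]["pose"])
for t in("sampler","turn_axis","bar_middle","needle_tip","wash_cup","vial_blue","vial_white_1","beaker_small","beaker_large","syringe"):
    r={n:finder.place_of(S[n],t) for n in S}
    for n in S: print(t,n,[(np.round(x["uv"],1).tolist(),round(x["p"],2)) for x in r[n][:4]])
    if r["scene"] and r["top"]: print("   tri",*tri(S["scene"],r["scene"][0]["uv"],S["top"],r["top"][0]["uv"]))
E
```

```text
0.0 [ 0.284  -0.5836  0.2299] [-3.0588 -0.7047  0.0011] 0.08530035568903954
['color', 'vertical_fov', 'cx', 'cy', 'pose', 'shot']
scene [[-0.8281  0.3192 -0.4609  0.2122]
 [-0.56   -0.4345  0.7054  0.5314]
 [ 0.0249  0.8422  0.5385  0.5289]
 [ 0.      0.      0.      1.    ]]
top [[ 0.0244  0.9903 -0.1366  0.4795]
 [-0.9995  0.0215 -0.0228 -0.0503]
 [-0.0196  0.1371  0.9904  0.9616]
 [ 0.      0.      0.      1.    ]]
sampler scene [([362.8, 304.7], 0.7)]
sampler top [([334.6, 296.7], 0.59)]
   tri [ 0.4999 -0.051  -0.0006] 0.0024190587643321796
turn_axis scene [([365.9, 265.6], 0.81)]
turn_axis top [([334.8, 296.5], 0.91)]
   tri [ 0.4996 -0.0509  0.0772] 5.4657217695623154e-05
bar_middle scene [([339.6, 277.8], 0.82)]
bar_middle top [([299.8, 284.2], 0.76)]
   tri [0.5155 0.0092 0.0838] 0.008825440205373557
needle_tip scene [([315.9, 306.3], 0.87)]
needle_tip top [([279.8, 282.6], 0.83)]
   tri [0.5232 0.0502 0.0528] 0.0006535264870123691
wash_cup scene [([348.2, 325.7], 0.76)]
wash_cup top [([280.1, 308.5], 0.97), ([301.9, 283.3], 0.44)]
   tri [0.4733 0.0477 0.0405] 0.006339527902547207
vial_blue scene [([316.5, 276.3], 0.61)]
vial_blue top [([338.7, 246.5], 0.47)]
   tri [ 0.5955 -0.057   0.0118] 0.0029281382092085644
vial_white_1 scene [([342.3, 264.6], 0.59), ([298.3, 294.5], 0.48)]
vial_white_1 top [([366.5, 257.5], 0.65), ([310.5, 249.3], 0.59), ([289.8, 272.7], 0.47)]
   tri [ 0.5758 -0.1102  0.014 ] 0.0015905692324673258
beaker_small scene [([222.1, 263.0], 0.59)]
beaker_small top [([315.4, 162.8], 0.7)]
   tri [ 0.7657 -0.0066 -0.0024] 0.0008524059128761536
beaker_large scene [([287.4, 223.6], 0.83)]
beaker_large top [([407.5, 169.8], 0.6)]
   tri [ 0.7553 -0.1901 -0.0031] 0.00010300373462529858
syringe scene [([433.1, 249.0], 0.53)]
syringe top [([447.5, 315.2], 0.63)]
   tri [ 0.4699 -0.2652  0.0058] 0.0027497296171873514
```

View pics/scene.png

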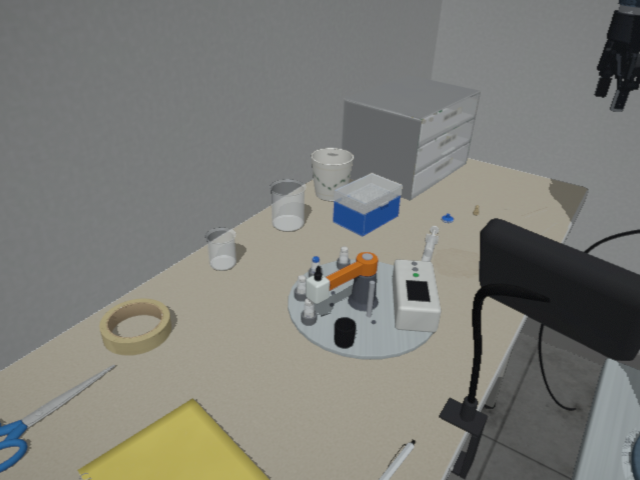

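View pics/top.png

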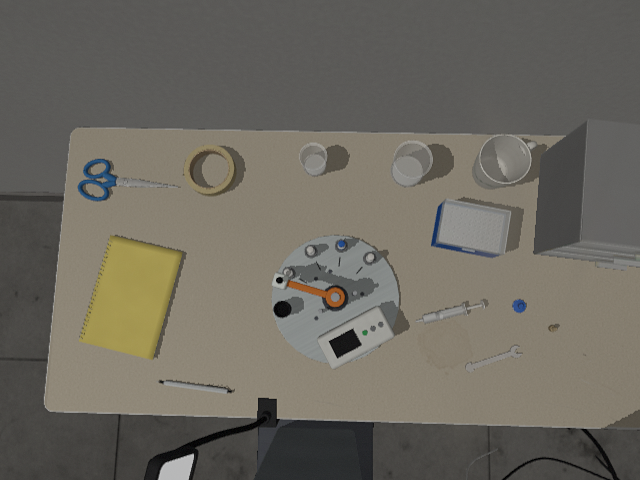

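The top view shows the hub at (335,297), the head at (280,282), the wash cup at (282,309) and the blue cap at (342,244). Heights and radii agree with the text. The sampler is yawed about 0.53 rad, which puts the blue vial in the -0.6 holder. Next I go to a point above the bar's clockwise side with the fingers shut.

move_arm:
  commands:
    - [0, 0, 0, 0.83, -0.68, 0, -1]
    - [0, 0, 0, 0.83, -0.68, 0, -1]
    - [0, 0, 0, 0.83, -0.68, 0, -1]
    - [0, 0, 0, 0.83, -0.68, 0, -1]
    - [0, 0, 0, 0.83, -0.68, 0, -1]
    - [0, 0, 0, 0.83, -0.68, 0, -1]
    - [0, 0, 0, 0.83, -0.68, 0, -1]
    - [0, 0, 0, 0.83, -0.68, 0, -1]
    - [0, 0, 0, 0.83, -0.68, 0, -1]
    - [0, 0, 0, 0.83, -0.68, 0, -1]
    - [0, 0, 0, 0.83, -0.68, 0, -1]
    - [0, 0, 0, 0.83, -0.68, 0, -1]
    - [0, 0, 0, 0.83, -0.68, 0, -1]
    - [0, 0, 0, 0.83, -0.68, 0, -1]
    - [0, 0, 0, 0.83, -0.68, 0, -1]
    - [0, 0, 0, 0.83, -0.68, 0, -1]
    - [0, 0, 0, 0.83, -0.68, 0, -1]
    - [0, 0, 0, 0.83, -0.68, 0, -1]
    - [0, 0, 0, 0.83, -0.68, 0, -1]
    - [0, 0, 0, 0.83, -0.68, 0, -1]

```text
t: 2.77
eef_pos: [0.5092, -0.096, 0.2316]
ee_rot: [3.061, 0.705, 0.001]
ft_force: [0.3, -1.0, 0.4]
opening: -0.0001
grip_force: 0.0
```

move_arm:
  commands:
    - [0, 0, 0, 0.83, -0.68, 0, -1]
    - [0, 0, 0, 0.83, -0.68, 0, -1]
    - [0, 0, 0, 0.83, -0.68, 0, -1]
    - [0, 0, 0, 0.83, -0.68, 0, -1]
    - [0, 0, -1, 0, 0, 0, -1]
    - [0, 0, -1, 0, 0, 0, -1]
    - [0, 0, -1, 0, 0, 0, -1]
    - [0, 0, -1, 0, 0, 0, -1]
    - [0, 0, -1, 0, 0, 0, -1]
    - [0, 0, -1, 0, 0, 0, -1]
    - [0, 0, -1, 0, 0, 0, -1]
    - [0, 0, -1, 0, 0, 0, -1]
    - [0, 0, -1, 0, 0, 0, -1]
    - [0, 0, -1, 0, 0, 0, -1]
    - [0, 0, -1, 0, 0, 0, -1]
    - [0, 0, -1, 0, 0, 0, -1]
    - [0, 0, -1, 0, 0, 0, -1]
    - [0, 0, -1, 0, 0, 0, -1]
    - [0, 0, -1, 0, 0, 0, -1]
    - [0, 0, -1, 0, 0, 0, -1]

```text
t: 4.43
eef_pos: [0.5537, 0.0001, 0.2314]
ee_rot: [1.517, 2.75, 0.0]
ft_force: [-1.2, -0.1, 0.2]
opening: -0.0
grip_force: 0.0
```

move_arm:
  commands:
    - [0, 0, -1, 0, 0, 0, -1]
    - [0, 0, -1, 0, 0, 0, -1]
    - [0, 0, -1, 0, 0, 0, -1]
    - [0, 0, -1, 0, 0, 0, -1]
    - [0, 0, -1, 0, 0, 0, -1]
    - [0, 0, -1, 0, 0, 0, -1]
    - [0, 0, -1, 0, 0, 0, -1]
    - [0, 0, -0.5, 0, 0, 0, -1]
    - [0, 0, 0, 0, 0, 0, -1]
    - [0, 0, 0, 0, 0, 0, -1]

```text
t: 5.27
eef_pos: [0.5537, 0.0, 0.2313]
ee_rot: [0.36, 3.121, -0.0]
ft_force: [0.4, -0.5, 0.2]
opening: -0.0001
grip_force: 0.0
```

```bash
cat >> h.py <<'E'
from scipy.spatial.transform import Rotation as R
def state():
    o=arm.get_obs(); M=R.from_rotvec(o["ee_rot"]).as_matrix()
    print("t",round(o["t"],2),"pos",np.round(o["eef_pos"],4),"yang",round(np.arctan2(M[1,1],M[0,1]),3),"z",np.round(M[:,2],3),"F",np.round(o["ft_force"],1),"q",np.round(o["qpos"],2),"op",round(o["opening"],4))
    return np.array(o["eef_pos"]),M
def look(names,things):
    S={n:snapshot(n) for n in names}
    for t in things:
        for n in names: print(t,n,[(np.round(x["uv"],1).tolist(),round(x["p"],2)) for x in finder.place_of(S[n],t)[:4]])
    return S
E
python3 - <<'E'
from h import *
state(); s=snapshot("wrist"); save(s,"w1"); print(np.round(s["pose"],3))
H=dict(turn_axis=.082,bar_middle=.082,needle_tip=.054,wash_cup=.042,vial_blue=.01,vial_white_1=.01,sampler=0)
for t,z in H.items():
    for x in finder.place_of(s,t)[:3]: print(t,np.round(x["uv"],1),round(x["p"],2),np.round(at(s,x["uv"],z),4))
E
```

```text
t 5.27 pos [0.5537 0.     0.2313] yang 1.341 z [ 0. -0. -1.] F [ 0.4 -0.5  0.2] q [ 0.55  0.28 -0.72  1.8   0.2   1.13  1.1 ] op -0.0001
[[ 0.228 -0.92  -0.318  0.471]
 [ 0.974  0.215  0.074  0.02 ]
 [ 0.    -0.327  0.945  0.374]
 [ 0.     0.     0.     1.   ]]
turn_axis [231.2 166.5] 0.87 [ 0.499  -0.0493  0.082 ]
bar_middle [313.9 166.4] 0.69 [0.5122 0.0073 0.082 ]
needle_tip [370.6 164.6] 0.87 [0.5247 0.0489 0.054 ]
wash_cup [350.7  96. ] 0.6 [0.4726 0.0449 0.042 ]
vial_blue [265.8 261.7] 0.73 [ 0.5991 -0.061   0.01  ]
vial_white_1 [199.8 249.8] 0.91 [ 0.5734 -0.118   0.01  ]
vial_white_1 [321.9 237.4] 0.57 [ 0.5876 -0.0038  0.01  ]
vial_white_1 [355.2 182.1] 0.42 [0.544  0.0366 0.01  ]
sampler [247.1 151.4] 0.95 [ 0.4972 -0.0511  0.    ]
```

View pics/w1.png

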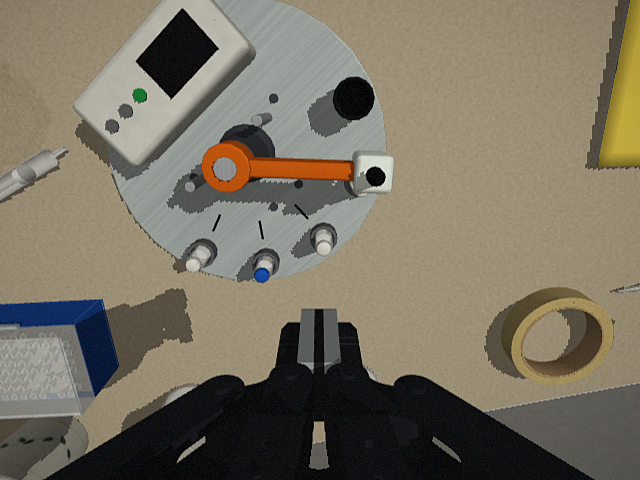

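The wrist view shows the hub at (229,166), the head at (375,172), the cup at (353,98) and the blue cap at (262,274). I'll refine the yaw from the colours of the caps and cup.

```bash
python3 - <<'E'
from h import *
def cen(s,m,near):
    n,l,st,c=cv2.connectedComponentsWithStats(m.astype(np.uint8)); i=1+np.argmin(np.linalg.norm(c[1:]-near,axis=1)+1e3*(st[1:,4]<15)); return c[i],st[i,4]
W,T=snapshot("wrist"),snapshot("top")
P={}
ax=np.array([.4995,-.0502])
for s,nb,nc,nh,n in((W,(262,274),(353,98),(229,166),"w"),(T,(342,244),(282,309),(335,297),"t")):
    hsv=cv2.cvtColor(s["color"],cv2.COLOR_RGB2HSV); h,S,v=cv2.split(hsv)
    b=cen(s,(h>100)&(h<130)&(S>120)&(v>60),nb); k=cen(s,v<40,nc); o=cen(s,(h<14)&(S>150),nh)
    pb,pc=at(s,b[0],.045)[:2],at(s,k[0],.036)[:2]
    m=(h<14)&(S>150); ys,xs=np.nonzero(m); pts=np.array([at(s,(x,y),.09)[:2] for x,y in zip(xs,ys)]); d=pts-ax; r=np.linalg.norm(d,axis=1); q=(r>.03)&(r<.085)
    a=np.arctan2(*(d[q].mean(0))[::-1])
    for nm,p in(("blue",pb),("cup",pc)): print(n,nm,np.round(p,4),"r",round(np.linalg.norm(p-ax),4),"ang",round(np.arctan2(*(p-ax)[::-1]),3))
    print(n,b,k,"bar",round(a,3))
E
```

```text
w blue [ 0.5977 -0.0601] r 0.0987 ang -0.101
w cup [0.4747 0.0469] r 0.1002 ang 1.821
w (array([261.05027933, 274.82681564]), np.int32(179)) (array([353.05293691,  98.43364757]), np.int32(1379)) bar 1.356
t blue [ 0.5988 -0.0606] r 0.0998 ang -0.105
t cup [ 0.5101 -0.0667] r 0.0197 ang -0.999
t (array([341.1875 , 243.28125]), np.int32(32)) (array([343.47619048, 291.47619048]), np.int32(21)) bar nan<stdin>:12: RuntimeWarning: Mean of empty slice.
  ret = um.true_divide(
```

move_arm:
  commands:
    - [0, 0, 0, 0, 0, 0.9, -1]
    - [0, 0, 0, 0, 0, 0.9, -1]
    - [0, 0, 0, 0, 0, 0.9, -1]
    - [0, 0, 0, 0, 0, 0.9, -1]
    - [0, 0, 0, 0, 0, 0.9, -1]
    - [0, 0, 0, 0, 0, 0.9, -1]
    - [0, 0, 0, 0, 0, 0.7, -1]
    - [0, 0, 0, 0, 0, 0, -1]
    - [0, 0, 0, 0.2, 0, 0, -1]
    - [0, 0, 0, 0.2, 0, 0, -1]
    - [0, 0, 0, 0.2, 0, 0, -1]
    - [0, 0, 0, 0.1, 0, 0, -1]
    - [0, 0, 0, 0.1, 0, 0, -1]
    - [0, 0, 0, 0.06, 0, 0, -1]
    - [0, 0, 0, 0.06, 0, 0, -1]
    - [0, 0, 0, 0.06, 0, 0, -1]
    - [0, 0, 0, 0, 0, 0, -1]

```text
t: 7.18
eef_pos: [0.5307, 0.0057, 0.0793]
ee_rot: [0.357, 3.119, 0.0]
ft_force: [1.9, -1.1, 1.3]
opening: 0.0003
grip_force: 0.6
```

move_arm:
  commands:
    - [0, 0, -0.25, 0.063, 0.018, 0, -1]
    - [0, 0, -0.25, 0.063, 0.018, 0, -1]
    - [0, 0, -0.25, 0.063, 0.018, 0, -1]
    - [0, 0, -0.25, 0.063, 0.018, 0, -1]
    - [0, 0, -0.25, 0.063, 0.018, 0, -1]
    - [0, 0, -0.25, 0.063, 0.018, 0, -1]
    - [0, 0, -0.25, 0.063, 0.018, 0, -1]
    - [0, 0, -0.25, 0.063, 0.018, 0, -1]
    - [0, 0, -0.25, 0.063, 0.018, 0, -1]
    - [0, 0, -0.25, 0.063, 0.018, 0, -1]
    - [0, 0, -0.25, 0.063, 0.018, 0, -1]
    - [0, 0, -0.25, 0.063, 0.018, 0, -1]
    - [0, 0, 0, 0, 0, 0, -1]
    - [0, 0, 0, 0, 0, 0, -1]

```text
t: 8.35
eef_pos: [0.5109, 0.0129, 0.0785]
ee_rot: [0.136, -3.138, -0.0]
ft_force: [0.2, 1.7, 0.7]
opening: -0.0002
grip_force: 0.6
```

```bash
python3 - <<'E'
from h import *
state(); s=snapshot("wrist"); save(s,"w2")
S=look(["scene","top"],[]); S["wrist"]=s
ax=np.array([.4995,-.0502])
for n in S:
  for t,z in dict(turn_axis=.082,bar_middle=.082,needle_tip=.054,wash_cup=.042).items():
    for x in finder.place_of(S[n],t)[:1]:
        p=at(S[n],x["uv"],z)[:2];print(n,t,np.round(x["uv"]),round(x["p"],2),np.round(p,4),round(np.linalg.norm(p-ax),3),round(np.arctan2(*(p-ax)[::-1]),3))
E
```

```text
t 8.35 pos [0.5109 0.0129 0.0785] yang 1.657 z [-0.001  0.    -1.   ] F [0.2 1.7 0.7] q [ 0.53  0.43 -0.73  2.02  0.38  0.84  1.24] op -0.0002
scene turn_axis [364. 264.] 0.94 [ 0.5019 -0.0471] 0.004 0.922
scene bar_middle [347. 284.] 0.8 [0.4952 0.0129] 0.063 1.639
scene needle_tip [336. 317.] 0.85 [0.4868 0.0545] 0.106 1.691
scene wash_cup [347. 326.] 0.84 [0.4711 0.0494] 0.104 1.848
top turn_axis [337. 298.] 0.61 [ 0.4963 -0.0555] 0.006 -2.12
wrist turn_axis [145. 290.] 0.82 [ 0.4982 -0.0522] 0.002 -2.158
wrist bar_middle [308. 292.] 0.6 [0.4934 0.0082] 0.059 1.674
wrist needle_tip [404. 266.] 0.82 [0.4909 0.0494] 0.1 1.657
wrist wash_cup [394. 222.] 0.66 [0.4746 0.045 ] 0.098 1.826
```

View pics/w2.png

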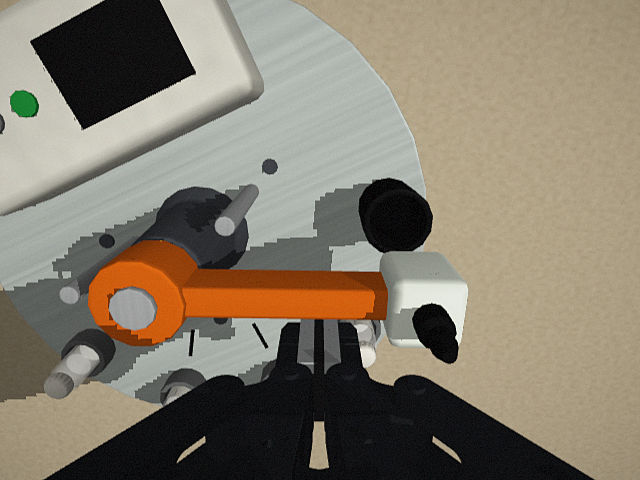

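The bar lies on the fingertip and the needle is about 0.15 rad short of the cup. I'll push it the rest of the way.

move_arm:
  commands:
    - [0, 0, -0.25, 0.063, 0.018, 0, -1]
    - [0, 0, -0.25, 0.063, 0.018, 0, -1]
    - [0, 0, -0.25, 0.063, 0.018, 0, -1]
    - [0, 0, -0.25, 0.063, 0.018, 0, -1]
    - [0, 0, -0.25, 0.063, 0.018, 0, -1]
    - [0, 0, -0.25, 0.063, 0.018, 0, -1]
    - [0, 0, 0, 0, 0, 0, -1]
    - [0, 0, 0, 0, 0, 0, -1]

```text
t: 9.77
eef_pos: [0.5015, 0.0139, 0.0789]
ee_rot: [0.381, -3.118, 0.0]
ft_force: [1.2, -0.6, 1.0]
opening: -0.0003
grip_force: 0.3
```

```bash
cat > chk.py <<'E'
from h import *
import sys
state(); S={n:snapshot(n) for n in("scene","top","wrist")}
for n in S: save(S[n],n+sys.argv[1])
ax=np.array([.4995,-.0502])
for n in S:
  for t,z in dict(turn_axis=.082,bar_middle=.082,needle_tip=.054,wash_cup=.042,vial_blue=.01).items():
    for x in finder.place_of(S[n],t)[:1]:
        p=at(S[n],x["uv"],z)[:2];print(n,t,np.round(x["uv"]),round(x["p"],2),np.round(p,4),round(np.linalg.norm(p-ax),3),round(np.arctan2(*(p-ax)[::-1]),3))
E
python3 chk.py 3
```

```text
t 9.77 pos [0.5015 0.0139 0.0789] yang 1.814 z [-0.001 -0.    -1.   ] F [ 1.2 -0.6  1. ] q [ 0.56  0.42 -0.77  2.04  0.39  0.83  1.38] op -0.0003
scene turn_axis [365. 263.] 0.72 [ 0.5013 -0.0498] 0.002 0.21
scene bar_middle [351. 281.] 0.63 [0.4948 0.0014] 0.052 1.661
scene needle_tip [347. 318.] 0.56 [0.4736 0.0466] 0.1 1.832
scene wash_cup [346. 324.] 0.95 [0.4738 0.0477] 0.101 1.827
scene vial_blue [316. 276.] 0.65 [ 0.5969 -0.0603] 0.098 -0.103
top turn_axis [335. 296.] 0.88 [ 0.5005 -0.0512] 0.001 -0.762
top vial_blue [341. 248.] 0.4 [ 0.594  -0.0601] 0.095 -0.104
wrist turn_axis [151. 290.] 0.86 [ 0.4986 -0.0501] 0.001 3.057
wrist bar_middle [314. 293.] 0.73 [0.4851 0.009 ] 0.061 1.809
wrist needle_tip [405. 268.] 0.71 [0.477 0.048] 0.101 1.796
wrist wash_cup [399. 255.] 0.88 [0.4753 0.0469] 0.1 1.815
wrist vial_blue [161. 378.] 0.94 [ 0.5968 -0.0605] 0.098 -0.106
```

View pics/wrist3.png

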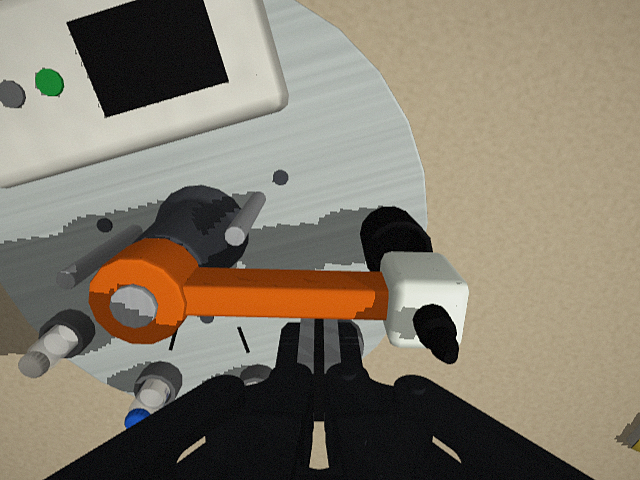

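The wrist view shows the head standing at the cup, and both views agree to within about 2 mm. Next I back off, let it rest for over 2 s, then lift, cross over and come down on the other side.

move_arm:
  commands:
    - [0, 0, 0, -0.1, 0, 0, -1]
    - [0, 0, 0, -0.3, 0, 0, -1]
    - [0, 0, 0, 0, 0, 0, -1]
    - [0, 0, 0, 0, 0, 0, -1]
    - [0, 0, 0, 0, 0, 0, -1]
    - [0, 0, 0, 0, 0, 0, -1]
    - [0, 0, 0, 0, 0, 0, -1]
    - [0, 0, 0, 0, 0, 0, -1]
    - [0, 0, 0, 0, 0, 0, -1]
    - [0, 0, 0, 0, 0, 0, -1]
    - [0, 0, 0, 0, 0, 0, -1]
    - [0, 0, 0, 0, 0, 0, -1]
    - [0, 0, 0, 0, 0, 0, -1]
    - [0, 0, 0, 0, 0, 0, -1]
    - [0, 0, 0, 0, 0, 0, -1]
    - [0, 0, 0, 0, 0, 0, -1]
    - [0, 0, 0, 0, 0, 0, -1]
    - [0, 0, 0, 0, 0, 0, -1]
    - [0, 0, 0, 0, 0, 0, -1]
    - [0, 0, 0, 0, 0, 0, -1]

```text
t: 12.33
eef_pos: [0.5115, 0.0164, 0.0788]
ee_rot: [-0.381, 3.118, -0.0]
ft_force: [0.4, 0.4, -0.4]
opening: 0.0
grip_force: 0.0
```

move_arm:
  commands:
    - [0, 0, 0, 0, 0, 0, -1]
    - [0, 0, 0, 0, 0, 0, -1]
    - [0, 0, 0, 0, 0, 0, -1]
    - [0, 0, 0, 0, 0, 0, -1]
    - [0, 0, 0, 0, 0, 0, -1]
    - [0, 0, 0, 0, 0, 0, -1]
    - [0, 0, 0, 0, 0, 0, -1]
    - [0, 0, 0, 0, 0, 0, -1]
    - [0, 0, 0, 0, 0, -0.8, -1]
    - [0, 0, 0, 0, 0, -0.8, -1]
    - [0, 0, 0, 0, 0, -0.8, -1]
    - [0, 0, 0, 0, 0, 0, -1]
    - [0, 0, 0, 0.7, 0, 0, -1]
    - [0, 0, 0, 0.7, 0, 0, -1]
    - [0, 0, 0, 0.7, 0, 0, -1]
    - [0, 0, 0, 0.7, 0, 0, -1]
    - [0, 0, 0, 0, 0, 0, -1]
    - [0, 0, 0, 0, 0, 0, -1]

```text
t: 13.83
eef_pos: [0.4428, -0.001, 0.1383]
ee_rot: [0.38, -3.118, 0.002]
ft_force: [-1.6, -0.4, 0.6]
opening: -0.0002
grip_force: 0.0
```

```bash
python3 chk.py 4
```

```text
t 13.83 pos [ 0.4428 -0.001   0.1383] yang 1.813 z [-0.    -0.001 -1.   ] F [-1.6 -0.4  0.6] q [ 0.73  0.2  -0.87  2.13  0.19  0.89  1.56] op -0.0002
scene bar_middle [354. 285.] 0.97 [0.4858 0.0078] 0.06 1.803
scene needle_tip [343. 318.] 0.62 [0.4772 0.0502] 0.103 1.789
scene wash_cup [345. 323.] 0.93 [0.4768 0.0459] 0.099 1.803
scene vial_blue [315. 277.] 0.59 [ 0.5956 -0.0562] 0.096 -0.062
top turn_axis [335. 296.] 0.72 [ 0.5012 -0.0506] 0.002 -0.25
top needle_tip [282. 310.] 0.82 [0.4727 0.0439] 0.098 1.849
top wash_cup [279. 309.] 0.9 [0.4753 0.0506] 0.104 1.806
top vial_blue [343. 248.] 0.43 [ 0.5952 -0.0654] 0.097 -0.158
wrist turn_axis [208. 338.] 0.8 [ 0.4977 -0.0493] 0.002 2.651
wrist bar_middle [205. 338.] 0.26 [ 0.4983 -0.0509] 0.001 -2.607
wrist needle_tip [380. 318.] 0.76 [0.4769 0.0481] 0.101 1.796
wrist wash_cup [373. 307.] 0.74 [0.4759 0.0447] 0.098 1.815
```

View pics/scene4.png

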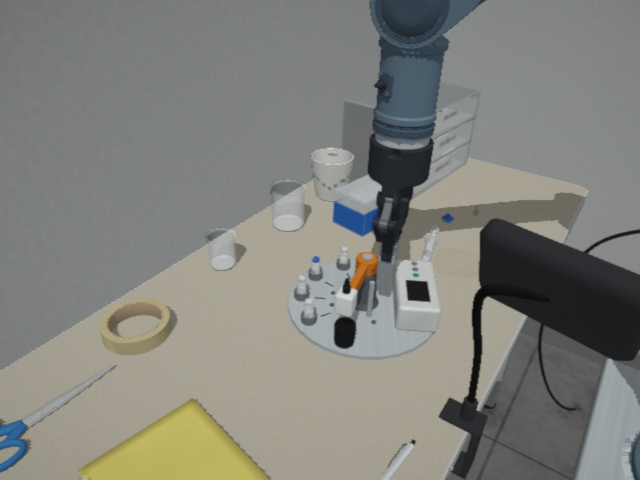

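The scene view shows the needle over the cup: head at (346,300), cup at (345,325). Next I lower, make contact and push back clockwise.

move_arm:
  commands:
    - [0, 0, 0, 0, 0, 0.8, -1]
    - [0, 0, 0, 0, 0, 0.8, -1]
    - [0, 0, 0, 0, 0, 0.8, -1]
    - [0, 0, 0, 0, 0, 0, -1]
    - [0, 0, 0, -0.2, 0, 0, -1]
    - [0, 0, 0, -0.2, 0, 0, -1]
    - [0, 0, 0, -0.2, 0, 0, -1]
    - [0, 0, 0, -0.15, 0, 0, -1]
    - [0, 0, 0, -0.1, 0, 0, -1]
    - [0, 0, 0, -0.06, 0, 0, -1]
    - [0, 0, 0, -0.06, 0, 0, -1]
    - [0, 0, 0, -0.06, 0, 0, -1]
    - [0, 0, 0, 0, 0, 0, -1]

```text
t: 15.82
eef_pos: [0.4683, 0.0056, 0.0787]
ee_rot: [0.381, -3.118, 0.0]
ft_force: [-1.2, 0.1, -0.1]
opening: -0.0003
grip_force: 0.2
```

move_arm:
  commands:
    - [0, 0, 0.2, -0.05, 0.015, 0, -1]
    - [0, 0, 0.4, -0.1, 0.028, 0, -1]
    - [0, 0, 0.4, -0.1, 0.028, 0, -1]
    - [0, 0, 0.4, -0.1, 0.028, 0, -1]
    - [0, 0, 0.4, -0.1, 0.028, 0, -1]
    - [0, 0, 0.4, -0.1, 0.028, 0, -1]
    - [0, 0, 0.4, -0.1, 0.028, 0, -1]
    - [0, 0, 0.4, -0.1, 0.028, 0, -1]
    - [0, 0, 0.4, -0.1, 0.028, 0, -1]
    - [0, 0, 0.4, -0.1, 0.028, 0, -1]
    - [0, 0, 0.4, -0.1, 0.028, 0, -1]
    - [0, 0, 0.4, -0.1, 0.028, 0, -1]
    - [0, 0, 0.4, -0.1, 0.028, 0, -1]
    - [0, 0, 0.4, -0.1, 0.028, 0, -1]
    - [0, 0, 0.4, -0.1, 0.028, 0, -1]
    - [0, 0, 0.4, -0.1, 0.028, 0, -1]
    - [0, 0, 0.4, -0.1, 0.028, 0, -1]
    - [0, 0, 0.4, -0.1, 0.028, 0, -1]
    - [0, 0, 0, 0, 0, 0, -1]

```text
t: 17.4
eef_pos: [0.5115, 0.0131, 0.0782]
ee_rot: [-0.764, -3.045, 0.001]
ft_force: [-1.4, -0.6, -0.6]
opening: -0.0002
grip_force: 0.4
```

```bash
python3 - <<'E'
from h import *
p,M=state(); ax=np.array([.4995,-.0502]); print("rel axis in tool x,y", np.round((p[:2]-ax)@M[:2,:2],4))
s=snapshot("wrist")
for t,z in dict(turn_axis=.082,bar_middle=.082,needle_tip=.054).items():
    for x in finder.place_of(s,t)[:1]:
        q=at(s,x["uv"],z)[:2]; print(t,round(x["p"],2),np.round(q,4),round(np.arctan2(*(q-ax)[::-1]),3))
E
```

```text
t 17.4 pos [0.5115 0.0131 0.0782] yang 1.08 z [-0.002 -0.    -1.   ] F [-1.4 -0.6 -0.6] q [ 0.43  0.4  -0.62  2.02  0.31  0.82  0.71] op -0.0002
rel axis in tool x,y [0.0193 0.0614]
turn_axis 0.8 [ 0.4987 -0.0505] -2.764
needle_tip 0.96 [0.5436 0.0395] 1.114
```

Contact is good. I continue the arc and stop short of the vial.

move_arm:
  commands:
    - [0, 0, 0.4, -0.104, 0.028, 0, -1]
    - [0, 0, 0.4, -0.104, 0.028, 0, -1]
    - [0, 0, 0.4, -0.104, 0.028, 0, -1]
    - [0, 0, 0.4, -0.104, 0.028, 0, -1]
    - [0, 0, 0.4, -0.104, 0.028, 0, -1]
    - [0, 0, 0.4, -0.104, 0.028, 0, -1]
    - [0, 0, 0.4, -0.104, 0.028, 0, -1]
    - [0, 0, 0.4, -0.104, 0.028, 0, -1]
    - [0, 0, 0.4, -0.104, 0.028, 0, -1]
    - [0, 0, 0.4, -0.104, 0.028, 0, -1]
    - [0, 0, 0.4, -0.104, 0.028, 0, -1]
    - [0, 0, 0.4, -0.104, 0.028, 0, -1]
    - [0, 0, 0.4, -0.104, 0.028, 0, -1]
    - [0, 0, 0.4, -0.104, 0.028, 0, -1]
    - [0, 0, 0.4, -0.104, 0.028, 0, -1]
    - [0, 0, 0.4, -0.104, 0.028, 0, -1]
    - [0, 0, 0.4, -0.104, 0.028, 0, -1]
    - [0, 0, 0.4, -0.104, 0.028, 0, -1]
    - [0, 0, 0.4, -0.104, 0.028, 0, -1]
    - [0, 0, 0.4, -0.104, 0.028, 0, -1]

```text
t: 19.27
eef_pos: [0.5547, -0.0158, 0.0786]
ee_rot: [-1.935, -2.473, -0.003]
ft_force: [-0.8, 2.5, -1.3]
opening: 0.0
grip_force: 0.9
```

move_arm:
  commands:
    - [0, 0, 0.4, -0.104, 0.028, 0, -1]
    - [0, 0, 0.2, -0.05, 0.014, 0, -1]
    - [0, 0, 0, 0, 0, 0, -1]
    - [0, 0, 0, 0, 0, 0, -1]

```text
t: 19.6
eef_pos: [0.5569, -0.0201, 0.0789]
ee_rot: [2.01, 2.414, 0.002]
ft_force: [0.8, 1.7, -2.0]
opening: 0.0001
grip_force: 0.8
```

```bash
cat > c2.py <<'E'
from h import *
import sys
p,M=state(); ax=np.array([.4995,-.0502]); print("rel axis in tool x,y", np.round((p[:2]-ax)@M[:2,:2],4))
for n in("scene","top","wrist"):
  s=snapshot(n); save(s,n+sys.argv[1])
  for t,z in dict(turn_axis=.082,bar_middle=.082,needle_tip=.054,vial_blue=.01).items():
    for x in finder.place_of(s,t)[:1]:
        q=at(s,x["uv"],z)[:2]; print(n,t,np.round(x["uv"]),round(x["p"],2),np.round(q,4),round(np.arctan2(*(q-ax)[::-1]),3))
  h,S,v=cv2.split(cv2.cvtColor(s["color"],cv2.COLOR_RGB2HSV)); m=(h>100)&(h<130)&(S>120)&(v>60)
  k,l,st,c=cv2.connectedComponentsWithStats(m.astype(np.uint8)); g=np.array(proj(s,(.598,-.0603,.045)))
  for i in range(1,k):
    if np.linalg.norm(c[i]-g)<15: q=at(s,c[i],.045)[:2]; print(n,"cap",st[i,4],np.round(q,4),round(np.arctan2(*(q-ax)[::-1]),3))
E
python3 c2.py 5
```

```text
t 19.6 pos [ 0.5569 -0.0201  0.0789] yang 0.182 z [ 0.001  0.001 -1.   ] F [ 0.8  1.7 -2. ] q [ 0.31  0.43 -0.41  1.92  0.23  0.83 -0.04] op 0.0001
rel axis in tool x,y [0.0192 0.0619]
scene turn_axis [365. 265.] 0.97 [ 0.4979 -0.0457] 1.91
scene bar_middle [332. 253.] 0.82 [ 0.5572 -0.0424] 0.134
scene needle_tip [308. 267.] 0.92 [ 0.588  -0.0223] 0.306
scene vial_blue [313. 279.] 0.45 [ 0.5961 -0.0502] -0.0
scene cap 6 [ 0.5979 -0.0552] -0.051
top needle_tip [313. 162.] 0.7 [ 0.7502 -0.0037] 0.184
wrist turn_axis [158. 381.] 0.89 [ 0.4969 -0.0535] -2.234
wrist bar_middle [309. 157.] 0.26 [0.5418 0.0456] 1.155
wrist needle_tip [399. 331.] 0.67 [ 0.5964 -0.0289] 0.216
wrist vial_blue [375. 338.] 0.5 [ 0.5982 -0.06  ] -0.099
```

View pics/wrist5.png

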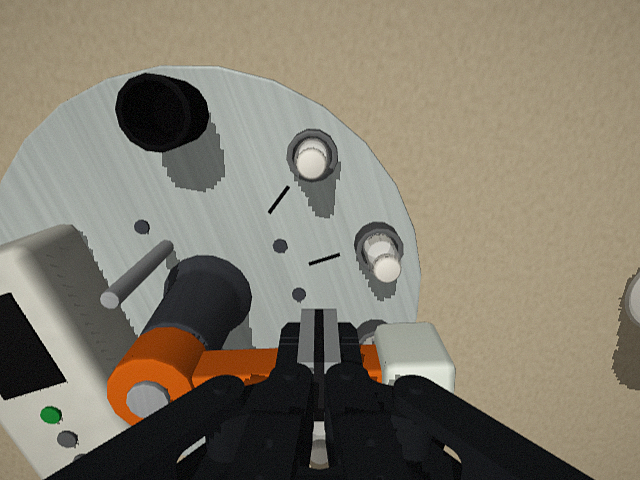

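move_arm:
  commands:
    - [0, 0, 0.25, -0.064, 0.017, 0, -1]
    - [0, 0, 0.25, -0.064, 0.017, 0, -1]
    - [0, 0, 0.25, -0.064, 0.017, 0, -1]
    - [0, 0, 0.25, -0.064, 0.017, 0, -1]
    - [0, 0, 0.25, -0.064, 0.017, 0, -1]
    - [0, 0, 0.25, -0.064, 0.017, 0, -1]
    - [0, 0, 0.25, -0.064, 0.017, 0, -1]
    - [0, 0, 0.25, -0.064, 0.017, 0, -1]
    - [0, 0, 0.25, -0.064, 0.017, 0, -1]
    - [0, 0, 0.25, -0.064, 0.017, 0, -1]
    - [0, 0, 0, 0, 0, 0, -1]
    - [0, 0, 0, 0, 0, 0, -1]

```text
t: 21.35
eef_pos: [0.5614, -0.0372, 0.0787]
ee_rot: [-2.31, -2.129, 0.002]
ft_force: [0.9, 1.6, 0.9]
opening: -0.0001
grip_force: 0.4
```

```bash
python3 c2.py 6; python3 - <<'E'
import cv2
a=cv2.imread("pics/scene6.png")[220:340,260:420]; cv2.imwrite("pics/s6c.png",cv2.resize(a,None,fx=5,fy=5,interpolation=cv2.INTER_CUBIC))
E
```

```text
t 21.35 pos [ 0.5614 -0.0372  0.0787] yang -0.082 z [-0.001 -0.001 -1.   ] F [0.9 1.6 0.9] q [ 0.29  0.43 -0.35  1.91  0.2   0.83 -0.25] op -0.0001
rel axis in tool x,y [0.0181 0.0607]
scene turn_axis [368. 268.] 0.94 [ 0.4909 -0.0407] 2.304
scene bar_middle [333. 245.] 0.95 [ 0.5681 -0.0633] -0.189
scene needle_tip [314. 259.] 0.65 [ 0.593  -0.0461] 0.044
scene vial_blue [315. 278.] 0.5 [ 0.595  -0.0545] -0.045
scene cap 28 [ 0.598  -0.0588] -0.087
wrist turn_axis [166. 378.] 0.61 [ 0.4987 -0.0516] -2.126
wrist bar_middle [212. 288.] 0.26 [ 0.5236 -0.0134] 0.991
wrist needle_tip [402. 333.] 0.88 [ 0.5985 -0.0557] -0.055
wrist vial_blue [385. 299.] 0.61 [ 0.5973 -0.0602] -0.102
wrist cap 116 [ 0.5975 -0.0547] -0.046
```

View pics/s6c.png

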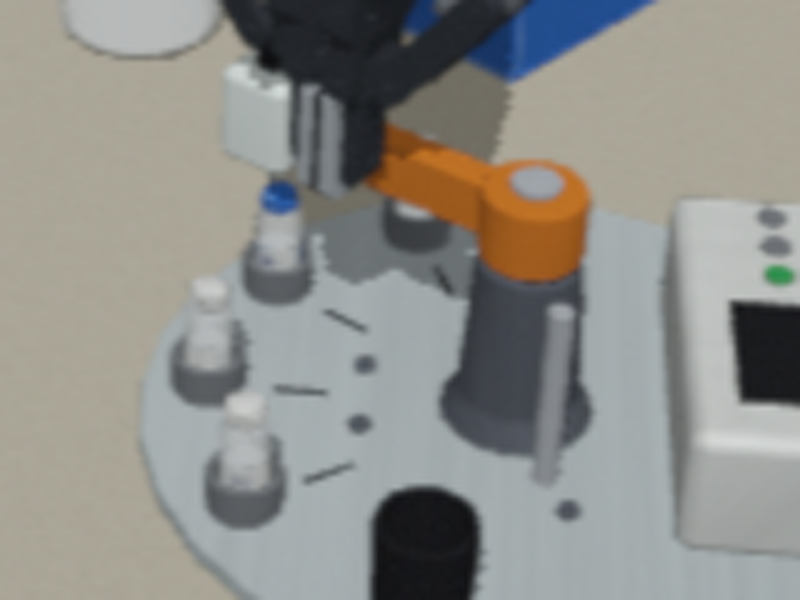

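The crop shows the needle, at about (272,178), coming down just short of the middle of the blue cap at (281,195). I estimate 0.04 rad remains, so I nudge it, back off and lift clear to measure.

move_arm:
  commands:
    - [0, 0, 0.2, -0.05, 0.014, 0, -1]
    - [0, 0, 0.2, -0.05, 0.014, 0, -1]
    - [0, 0, 0, 0, 0, 0, -1]
    - [0, 0, 0, 0, 0, 0, -1]
    - [0, 0, 0, 0.1, 0, 0, -1]
    - [0, 0, 0, 0.3, 0, 0, -1]
    - [0, 0, 0, 0.6, 0, 0, -1]
    - [0, 0, 0, 0, 0, -0.8, -1]
    - [0, 0, 0, 0, 0, -0.9, -1]
    - [0, 0, 0, 0, 0, -0.9, -1]
    - [0, 0, 0, 0.8, -0.5, -0.9, -1]
    - [0, 0, 0, 0.9, -0.5, -0.9, -1]
    - [0, 0, 0, 0.9, -0.5, 0, -1]
    - [0, 0, 0, 0, 0, 0, -1]
    - [0, 0, 0, 0, 0, 0, -1]

```text
t: 23.35
eef_pos: [0.5358, 0.0572, 0.1894]
ee_rot: [2.348, 2.086, 0.001]
ft_force: [-0.2, -0.5, -0.0]
opening: -0.0002
grip_force: 0.0
```

```bash
python3 c2.py 7; python3 - <<'E'
import cv2,numpy as np
a=cv2.imread("pics/scene7.png")[220:310,270:390]; cv2.imwrite("pics/s7c.png",np.hstack([cv2.resize(a,(400,300),interpolation=cv2.INTER_CUBIC),cv2.resize(cv2.imread("pics/wrist7.png"),(400,300))]))
E
```

```text
t 23.35 pos [0.5358 0.0572 0.1894] yang -0.118 z [ 0.001 -0.    -1.   ] F [-0.2 -0.5 -0. ] q [ 0.19  0.25 -0.42  1.89  0.12  1.03 -0.4 ] op -0.0002
rel axis in tool x,y [0.111  0.0234]
scene turn_axis [364. 264.] 0.56 [ 0.502 -0.047] 0.911
scene bar_middle [333. 250.] 0.75 [ 0.5609 -0.0518] -0.026
scene needle_tip [315. 258.] 0.86 [ 0.5927 -0.0488] 0.015
scene vial_blue [316. 278.] 0.59 [ 0.5932 -0.0548] -0.049
scene cap 27 [ 0.5982 -0.0589] -0.088
top turn_axis [339. 297.] 0.65 [ 0.4981 -0.0583] -1.746
top bar_middle [337. 262.] 0.58 [ 0.5609 -0.0536] -0.055
top needle_tip [334. 245.] 0.9 [ 0.5945 -0.0477] 0.026
wrist bar_middle [367. 380.] 0.7 [ 0.5574 -0.053 ] -0.048
wrist needle_tip [417. 357.] 0.58 [ 0.6   -0.058] -0.077
wrist vial_blue [407. 332.] 0.67 [ 0.6003 -0.0621] -0.118
wrist cap 94 [ 0.5985 -0.0576] -0.074
wrist cap 1 [ 0.5923 -0.0548] -0.05
wrist cap 2 [ 0.5913 -0.0571] -0.075
```

View pics/s7c.png

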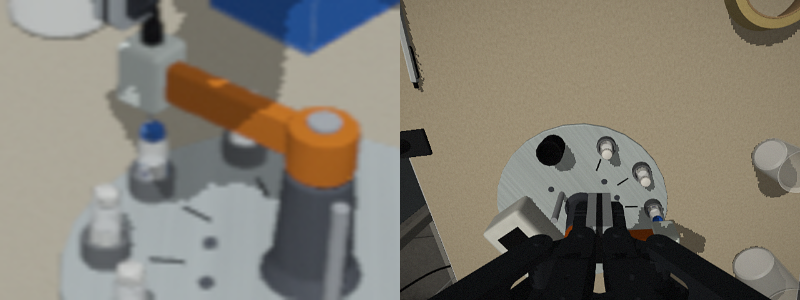

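The views disagree (the gripper hides much of the head), so I move over to the other side for a clear wrist view.

move_arm:
  commands:
    - [0, 0, 0, 0, 0, -0.8, -1]
    - [0, 0, 0, 0, 0, -0.8, -1]
    - [0, 0, 0, 0, 0, -0.8, -1]
    - [0, 0, 0, -0.84, 0.14, 0, -1]
    - [0, 0, 0, -0.84, 0.14, 0, -1]
    - [0, 0, 0, -0.84, 0.14, 0, -1]
    - [0, 0, 0, -0.84, 0.14, 0, -1]
    - [0, 0, 0, -0.84, 0.14, 0, -1]
    - [0, 0, 0, -0.84, 0.14, 0, -1]
    - [0, 0, 0, -0.84, 0.14, 0, -1]
    - [0, 0, 0, -0.84, 0.14, 0, -1]
    - [0, 0, 0, -0.84, 0.14, 0, -1]
    - [0, 0, 0, -0.84, 0.14, 0, -1]
    - [0, 0, 0, 0, 0, 0, -1]
    - [0, 0, 0, 0, 0, 0, -1]

```text
t: 25.35
eef_pos: [0.5447, -0.1596, 0.2486]
ee_rot: [-2.358, -2.076, 0.0]
ft_force: [-0.1, -0.1, -0.1]
opening: -0.0002
grip_force: 0.0
```

```bash
python3 c2.py 8
```

```text
t 25.35 pos [ 0.5447 -0.1596  0.2486] yang -0.127 z [-0. -0. -1.] F [-0.1 -0.1 -0.1] q [ 0.45  0.23 -0.28  1.77  0.07  1.15  0.03] op -0.0002
rel axis in tool x,y [-0.1028  0.0587]
scene turn_axis [365. 267.] 0.81 [ 0.4954 -0.041 ] 1.986
scene bar_middle [333. 250.] 0.65 [ 0.5604 -0.0522] -0.032
scene needle_tip [314. 256.] 0.96 [ 0.5975 -0.0529] -0.028
scene vial_blue [317. 280.] 0.7 [ 0.5885 -0.0522] -0.022
scene cap 28 [ 0.598  -0.0588] -0.087
top turn_axis [336. 296.] 0.75 [ 0.4997 -0.0526] -1.493
top bar_middle [338. 261.] 0.64 [ 0.562  -0.0548] -0.074
top needle_tip [337. 242.] 0.87 [ 0.5996 -0.0522] -0.02
top vial_blue [311. 249.] 0.53 [ 0.5909 -0.0027] 0.479
wrist turn_axis [234.  83.] 0.95 [ 0.4978 -0.0529] -2.112
wrist needle_tip [374.  73.] 0.6 [ 0.5993 -0.0569] -0.067
```

View pics/wrist8.png

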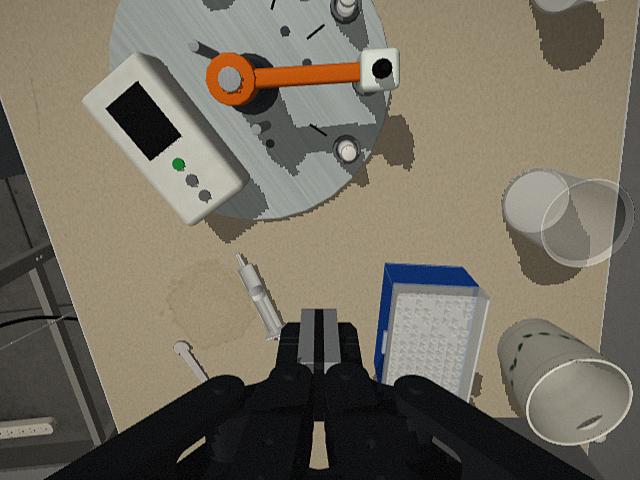

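The wrist view is now clear: hub (230,79), head (380,70), with the blue cap hidden under the head. I fit the bar's centreline from this.

```bash
python3 - <<'E'
from h import *
for n in("wrist","top"):
    s=snapshot(n); h,S,v=cv2.split(cv2.cvtColor(s["color"],cv2.COLOR_RGB2HSV))
    ys,xs=np.nonzero(((h<14)|(h>175))&(S>150)&(v>60)); P=np.array([at(s,(x,y),.091)[:2] for x,y in zip(xs,ys)])
    hub=None
    for ax in ([.4995,-.0502],[.5,-.052]):
        d=P-ax; r=np.linalg.norm(d,axis=1); q=(r>.025)&(r<.085); m=d[q].mean(0)
        vx,vy,x0,y0=cv2.fitLine(P[q].astype(np.float32),cv2.DIST_L2,0,1e-5,1e-5).ravel()
        a=np.arctan2(vy,vx); a=a if abs(a)<1.6 else a-np.pi*np.sign(a)
        e=np.array([x0,y0]); e=e+np.array([np.cos(a),np.sin(a)])*(.598-x0)/np.cos(a)
        print(n,q.sum(),"polar",round(np.arctan2(m[1],m[0]),3),"line",round(a,3),"line at x=.598",np.round(e,4))
    q=r<.022; print(" hub px box centre",(P[q].min(0)+P[q].max(0))/2)
E
```

```text
wrist 1730 polar -0.079 line -0.064 line at x=.598 [ 0.598  -0.0573]
wrist 1730 polar -0.047 line -0.066 line at x=.598 [ 0.598  -0.0574]
 hub px box centre [ 0.50152918 -0.05074619]
top 200 polar -0.076 line -0.062 line at x=.598 [ 0.598  -0.0571]
top 199 polar -0.045 line -0.065 line at x=.598 [ 0.598  -0.0573]
 hub px box centre [ 0.50190041 -0.05117208]
```

Two views put the needle about 3 mm short of the cap's middle at y ≈ -0.060. That is inside the limit, but there is time for a small trim push.

move_arm:
  commands:
    - [0, 0, -0.26, 0, 0.1, 0, -1]
    - [0, 0, 0, 0.83, 0, 0, -1]
    - [0, 0, 0, 0.83, 0, 0, -1]
    - [0, 0, 0, 0.83, 0, 0, -1]
    - [0, 0, 0, 0.83, 0, 0, -1]
    - [0, 0, 0, 0.83, 0, 0, -1]
    - [0, 0, 0, 0.83, 0, 0, -1]
    - [0, 0, 0, 0.83, 0, 0, -1]
    - [0, 0, 0, 0.83, 0, 0, -1]
    - [0, 0, 0, 0, 0, 0, -1]
    - [0, 0, 0, 0, 0, 0, -1]

```text
t: 27.12
eef_pos: [0.5635, 0.0089, 0.2489]
ee_rot: [-2.321, -2.117, -0.0]
ft_force: [0.3, -0.8, 0.4]
opening: -0.0002
grip_force: 0.0
```

move_arm:
  commands:
    - [0, 0, 0, 0, 0, 0.85, -1]
    - [0, 0, 0, 0, 0, 0.85, -1]
    - [0, 0, 0, 0, 0, 0.85, -1]
    - [0, 0, 0, 0, 0, 0.85, -1]
    - [0, 0, 0, 0, 0, 0.85, -1]
    - [0, 0, 0, 0, 0, 0.85, -1]
    - [0, 0, 0, 0, 0, 0.85, -1]
    - [0, 0, 0, 0, 0, 0.85, -1]
    - [0, 0, 0, 0, 0, 0, -1]
    - [0, 0, 0, -0.3, 0, 0, -1]
    - [0, 0, 0, -0.3, 0, 0, -1]
    - [0, 0, 0, -0.3, 0, 0, -1]
    - [0, 0, 0, -0.3, 0, 0, -1]
    - [0, 0, 0, 0, 0, 0, -1]
    - [0, 0, 0, 0, 0, 0, -1]

```text
t: 28.37
eef_pos: [0.5612, -0.0242, 0.0797]
ee_rot: [2.327, 2.109, 0.001]
ft_force: [0.5, 0.0, 0.2]
opening: 0.0002
grip_force: 0.0
```

```bash
python3 -c "from h import *; state()"
```

```text
t 28.37 pos [ 0.5612 -0.0242  0.0797] yang -0.098 z [ 0.002 -0.001 -1.   ] F [0.5 0.  0.2] q [ 0.26  0.43 -0.34  1.91  0.19  0.83 -0.28] op 0.0002
```

move_arm:
  commands:
    - [0, 0, 0, -0.2, 0, 0, -1]
    - [0, 0, 0, -0.1, 0, 0, -1]
    - [0, 0, 0, -0.06, 0, 0, -1]
    - [0, 0, 0, -0.06, 0, 0, -1]
    - [0, 0, 0, -0.06, 0, 0, -1]
    - [0, 0, 0, -0.06, 0, 0, -1]
    - [0, 0, 0, 0, 0, 0, -1]
    - [0, 0, 0, 0, 0, 0, -1]

```text
t: 29.03
eef_pos: [0.5593, -0.0362, 0.0787]
ee_rot: [-2.325, -2.112, 0.0]
ft_force: [0.0, 0.7, -0.3]
opening: 0.0006
grip_force: 0.0
```

```bash
cat > c3.py <<'E'
from h import *
p,M=state()
for n in("scene","top","wrist"):
    s=snapshot(n); h,S,v=cv2.split(cv2.cvtColor(s["color"],cv2.COLOR_RGB2HSV))
    ys,xs=np.nonzero(((h<14)|(h>175))&(S>150)&(v>60)); P=np.array([at(s,(x,y),.091)[:2] for x,y in zip(xs,ys)])
    d=P-[.4995,-.0502]; r=np.linalg.norm(d,axis=1); q=(r>.025)&(r<.085)
    if q.sum()>20:
        m=d[q].mean(0); vx,vy,x0,y0=cv2.fitLine(P[q].astype(np.float32),cv2.DIST_L2,0,1e-5,1e-5).ravel()
        print(n,q.sum(),"polar",round(np.arctan2(m[1],m[0]),3),"y at .598",round(y0+(.598-x0)*vy/vx,4))
    for x in finder.place_of(s,"needle_tip")[:1]: print("  needle",round(x["p"],2),np.round(at(s,x["uv"],.054),4))
E
python3 c3.py
```

```text
t 29.03 pos [ 0.5593 -0.0362  0.0787] yang -0.096 z [-0.  0. -1.] F [ 0.   0.7 -0.3] q [ 0.28  0.43 -0.34  1.92  0.19  0.83 -0.26] op 0.0006
scene 60 polar 0.757 y at .598 -0.0692
  needle 0.85 [ 0.589  -0.0458  0.054 ]Traceback (most recent call last):
  File "c3.py", line 6, in <module>
    d=P-[.4995,-.0502]; r=np.linalg.norm(d,axis=1); q=(r>.025)&(r<.085)
      ~^~~~~~~~~~~~~~~
ValueError: operands could not be broadcast together with shapes (0,) (2,)
```

move_arm:
  commands:
    - [0, 0, 0, -0.04, 0, 0, -1]
    - [0, 0, 0, -0.04, 0, 0, -1]
    - [0, 0, 0, -0.04, 0, 0, -1]
    - [0, 0, 0, 0, 0, 0, -1]
    - [0, 0, 0, 0, 0, 0, -1]
    - [0, 0, 0, 0, 0, 0, -1]

```text
t: 29.68
eef_pos: [0.5591, -0.0387, 0.0788]
ee_rot: [-2.325, -2.113, -0.001]
ft_force: [0.6, 1.6, -0.4]
opening: -0.0
grip_force: 0.7
```

move_arm:
  commands:
    - [0, 0, 0, 0.1, 0, 0, -1]
    - [0, 0, 0, 0.4, 0, 0, -1]
    - [0, 0, 0, 0.5, 0, 0, -1]
    - [0, 0, 0, 0, 0, -0.9, -1]
    - [0, 0, 0, 0, 0, -0.9, -1]
    - [0, 0, 0, 0, 0, -0.9, -1]
    - [0, 0, 0, 0, 0, -0.9, -1]
    - [0, 0, 0, 0, 0, -0.9, -1]
    - [0, 0, 0, 0, 0, -0.9, -1]
    - [0, 0, 0, 0, 0, -0.9, -1]
    - [0, 0, 0, -0.85, 0, 0, -1]
    - [0, 0, 0, -0.85, 0, 0, -1]
    - [0, 0, 0, -0.85, 0, 0, -1]
    - [0, 0, 0, -0.85, 0, 0, -1]
    - [0, 0, 0, -0.85, 0, 0, -1]
    - [0, 0, 0, -0.85, 0, 0, -1]
    - [0, 0, 0, -0.85, 0, 0, -1]
    - [0, 0, 0, 0, 0, 0, -1]
    - [0, 0, 0, 0, 0, 0, -1]

```text
t: 31.27
eef_pos: [0.547, -0.1628, 0.2361]
ee_rot: [-2.328, -2.11, 0.0]
ft_force: [0.7, 0.5, 0.1]
opening: 0.0001
grip_force: 0.0
```

```bash
python3 c3.py
```

```text
t 31.27 pos [ 0.547  -0.1628  0.2361] yang -0.098 z [-0.  0. -1.] F [0.7 0.5 0.1] q [ 0.47  0.25 -0.29  1.77  0.08  1.13  0.06] op 0.0001
scene 56 polar 0.787 y at .598 -0.0466
  needle 0.63 [ 0.5953 -0.056   0.054 ]
top 198 polar -0.082 y at .598 -0.0574
  needle 0.96 [ 0.5969 -0.0536  0.054 ]
wrist 1913 polar -0.085 y at .598 -0.0579
  needle 0.78 [ 0.5986 -0.0568  0.054 ]
```

The bar line now puts the needle about 2–3 mm from the cap's middle, against the 8 mm allowed. The gripper is clear, so I hand in.

```bash
python3 -c "
from cell import order
print(order.finish_job())"
```

```text
the job is handed in; nothing more can be done
None
```

I handed the job in at about 31 s of the 64 s, and no verdict came back: the needle rested over the wash cup for over 2 s and now stands, by my measurement, about 2–3 mm from the middle of the blue cap (8 mm allowed), with the gripper clear.

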